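# Open the gas valve, refit the hob's control knob and hold it pressed for ignition

## Robot

A 6-joint arm with a two-finger parallel gripper is mounted at the origin on a cart in front of the work surface, level with it; the furniture and walls round the work are solid. World frame = base frame: x ahead of the robot, y to its left, z up, the work surface at z = 0. Lengths are in mm, angles in rad, forces in N, time in s.
With the tool pointing down it reaches from about 250 to 725 mm from the base axis. Payload 9.7 kg.
Tool frame: the origin (TCP) lies at the very end of the fingers, on their centre line; the grasp point (between the pads) lies arm.hold_point_z behind it (arm.hold_point_z is the distance from the TCP to the grasp point, in mm); z points along the fingers, y is the direction in which the jaws open and shut (so a half turn about z gives the same grasp; the last joint's range is limited). The gripper opens to 85 mm and grips with 20 to 120 N. Pads are 22 mm wide; open, the fingers measure 114 mm over their backs; the gripper's body (76 mm by 85 mm) begins 54 mm behind the grasp point. The pads swing forward as they close: fully open they stand 13 mm farther back than shut.
Start: joints at [-1.134, 0.087, 0.176, 1.66, 0, 1.571], TCP at [232.67, -498.359, 231.284] pointing down, gripper open.
Joint ranges: [-3.13, 3.13], [-0.85, 1.81], [-1.15, 1.24], [-2.2, 2.28], [-1.44, 1.52], [-3.14, 3.14]. Speed limits (rad/s): [2.22, 2.22, 2.57, 3.14, 3.14, 3.14].

## Interface

Orientations are given as a unit quaternion [w, x, y, z].
In Python, from station import arm, optics gives the robot as it stands. The module is installed in compiled form; this text tells all that it offers.
- The arm moves only by the shell command python3 -m creep 'ROWS'. ROWS is JSON, one flat list of numbers, 7 for each row, row after row: the turn, a rotation vector about the tool's x, y, z in degrees, then the shift along the tool's x, y, z in m, then the opening, from 0 (shut) to 1 (fully open). In form: [ax, ay, az, dx, dy, dz, grip, ax, ay, az, dx, dy, dz, grip, ...]. A call has 1 to 12 rows; each row is the pose to reach, as a shift and turn from the pose measured when the call began, along the tool's axes at that moment; what a row does not reach only later rows make up. A row lasts 1/8 s, in which the tool goes at most 62.5 mm and 10.7 degrees, less where a joint would pass 70% of its speed; a pose out of reach is approached as far as the arm can. A call with a gripper value outside its range is refused whole. The fingers move at their own pace and stop on an object; the grip force is fixed at half the most. Time passes only in rows, so rows that repeat a pose let the fingers close. It gives the time, the measured TCP pose, the force and the opening at its end, in the units of the state.
- arm.get_state(): the state, without advancing time (a new reading comes with each control period).
- optics.camera(name): name is "scene" or "top" or "wrist"; returns a dict with "frame" (400x640x3 uint8, red, green, blue), "camera_matrix" (3x3 intrinsics, pixels), "world_from_camera" (4x4, takes a point from camera to world coordinates). Camera axes: x right, y down, z forward; pixel columns grow to the right and rows downward; lengths in mm; the calibration is good to about 2 mm. A picture is of the moment at which its call begins. There is no depth.
- arm.job_done(): hands the job in, once; it reports no verdict.
The state is a dict: "time_s": time; "joint_positions": joint angles; "qvel": joint speeds; "joint_efforts": joint torques, N m; "eef_pos": TCP position; "tool_rot": TCP orientation; "ft_force": force on the tool from outside, world axes, zero at the start; "wrist_torque": the same for the moment, N m; "finger_gap": opening from 0.0 (shut) to 1.0 (fully open).
Only numpy, scipy, OpenCV 4.12 (cv2) and the standard library are available. Lean on these libraries where they do the work, as an engineer would, in place of code of your own. Each camera call takes 0.05 s, during which the arm holds its last target. There are 200 camera calls.

## Task

Get the portable gas hob going: first open its gas valve by turning the round black handwheel counter-clockwise until the white line on it points at the green mark. Then take the loose control knob from the worktop, turn it so that its flat matches the bare D-shaped brass shaft (the knob's white pointer towards the bezel's white mark), push it fully home on the shaft, and press knob and shaft well down against the spring; finish while still holding the knob pressed down, with the valve left at the green mark and the tumbler and the tin left alone.

Things in the scene. Friction and masses are not known exactly. Their poses are not given: they have to be found in the camera images.
- wheel_centre (a point): centre of the gas valve's handwheel, a ribbed black disc 54 mm across, from 9 mm below to 8 mm above this point, vertical axis, 33 mm above the hob's top; below it only a thin stem and a flat grey bezel (88 mm across, 4 mm thick). Grasp across its diameter at any yaw. z is up; x points at the red (shut) mark on the bezel; the green mark lies 3.0 rad counter-clockwise of x
- valve_wheel (a joint): angle of the handwheel in rad: 0 = shut stop (white line at the red mark), grows counter-clockwise seen from above; 3.0 = white line at the green mark; end stop at 4.2. Starts between 0 and 0.5, turns with light friction (0.07 N m) and stays where it is left
- shaft_tip (a point): centre of the top of the bare brass D-shaft, which stands upright on the hob, 25 mm above its flat black bezel (72 mm across) and 30 mm above the hob's top. 12 mm in diameter, flat 1.5 mm from the axis, chamfered tip. x points out of the flat, towards the white mark on the bezel; z up. The shaft does not turn; this point goes down with it when it is pressed
- shaft (a joint): how far the shaft is pressed down, m: 0 = up, 0.008 = bottom stop; a spring pushes it up with 4 N at the top and about 10 N at the bottom
- knob_centre (a point): axis point half-way up the loose black knob (44 mm high, 60 g, upright on the worktop): round skirt 42 mm across, 18 mm high; on it a bar grip 14 mm wide (y), 42 long (x), 26 high. x points to the bar's end with the white pointer line, z up. D-bore from below, 15 mm deep, 0.8 mm clearance all round, its flat on the pointer (x) side. Fully home, this point is 7 mm above shaft_tip
- knob_pointer (a point): point on the white pointer line of the knob, 18 mm along x from knob_centre
- hob: portable gas hob, white with steel top, 280 (x) by 340 mm (y), top at 75 mm, fixed; origin under its centre. Along its -x side stand the D-shaft and the valve, about 200 mm apart, either one on the left. Burner and pan support, 112 mm high, within 80 mm of a point 56 mm along x from the origin. A wall cabinet hangs 0.46 m above the worktop behind x = 0.6 m, right of y = 0.05: pass in front of it
- tumbler: clear drinking glass, 81 mm across, 91 mm high, a bystander; origin under its centre
- fish_tin: flat round tin, 86 mm across, 40 mm high, a bystander; origin under its centre
Things that resemble listed ones, but are neither listed nor needed, are in the scene too. Leave any brown, orange or red look-alike of the part that bears knob_centre alone.

How it is judged:
By the outcome, as a careful person would: the job done as asked, in the order asked, and still so for the second after the job is handed in, while the arm keeps its last pose, push and grip.
It also fails if it takes over 67 s, if anything falls off the work surface, if the arm or the gripper's body presses on something with over 40 N, if the wrist force passes 120 N, or if a joint passes its speed limit or range.

## Working session

There is one attempt and no reset: what is moved stays moved. The work goes in short steps, Python scripts to look and compute and a shell command to move; the robot and the scene stay as the last step left them, time stands still between calls to the robot, and variables do not carry over. Pictures are saved under pics/ and viewed, about 8 in all and at most 12, crops included, and the job is handed in when it is done.

```bash
mkdir -p pics
cat > h.py <<'E'
import numpy as np, cv2
from station import arm, optics
from scipy.spatial.transform import Rotation as R
def grab(n,f=None):
    c=optics.camera(n)
    if f: cv2.imwrite('pics/'+f,c['frame'][:,:,::-1])
    return c
def ray(c,u,v,z):
    K=np.array(c['camera_matrix']);T=np.array(c['world_from_camera'])
    d=T[:3,:3]@np.linalg.inv(K)@[u,v,1];o=T[:3,3]
    return o+d*(z-o[2])/d[2]
def proj(c,p):
    K=np.array(c['camera_matrix']);T=np.array(c['world_from_camera'])
    q=K@(T[:3,:3].T@(np.array(p)-T[:3,3]));return q[:2]/q[2]
def pose():
    s=arm.get_state();q=s['tool_rot'];return np.array(s['eef_pos']),R.from_quat([q[1],q[2],q[3],q[0]]),s
def delta(p):  # world target TCP -> tool shift m
    P,r,_=pose();return r.inv().apply(np.array(p)-P)/1000
E
python3 - <<'E'
from h import *
a=grab('scene','s0.png');b=grab('top','t0.png')
import pickle;pickle.dump((a,b),open('ab.pkl','wb'))
p,r,s=pose();print(s,arm.hold_point_z);print(r.as_matrix().round(3))
for c in(a,b):print(np.array(c['world_from_camera']).round(2),c['camera_matrix'])
E
```

```text
{'time_s': 0.1, 'joint_positions': array([-1.13399281e+00,  8.74048242e-02,  1.75211407e-01,  1.65980481e+00,
        2.27257814e-05,  1.57079408e+00]), 'qvel': array([-0.00028408, -0.00049522,  0.00075885,  0.00015003,  0.00171614,
       -0.00029237]), 'joint_efforts': array([ 1.84475255e-03, -5.21561229e+01,  4.65653837e+01,  1.60939875e-02,
        5.69144049e-05, -4.26060424e-06]), 'eef_pos': array([ 232.59261615, -498.16814799,  230.65309757]), 'tool_rot': array([-5.89135211e-04,  9.76244567e-01,  2.16670679e-01, -1.19113689e-04]), 'ft_force': array([-0.15043168, -0.29408969, -0.02940341]), 'wrist_torque': array([-0.02455417, -0.02716971, -0.00084558]), 'finger_gap': 1.0004814229425072} 18.700000000000003
[[ 0.906  0.423 -0.   ]
 [ 0.423 -0.906  0.001]
 [ 0.    -0.001 -1.   ]]
[[ 5.9000e-01 -5.0000e-01  6.3000e-01 -3.5201e+02]
 [-8.0000e-01 -3.5000e-01  4.8000e-01 -8.0215e+02]
 [-1.0000e-02 -7.9000e-01 -6.1000e-01  9.6742e+02]
 [ 0.0000e+00  0.0000e+00  0.0000e+00  1.0000e+00]] [[478.95337618   0.         328.42571721]
 [  0.         478.95337618 206.41537171]
 [  0.           0.           1.        ]]
[[ 2.00000e-02 -9.80000e-01  2.00000e-01  2.96930e+02]
 [-1.00000e+00 -2.00000e-02  1.00000e-02 -1.17850e+02]
 [-1.00000e-02 -2.00000e-01 -9.80000e-01  1.24175e+03]
 [ 0.00000e+00  0.00000e+00  0.00000e+00  1.00000e+00]] [[459.52900743   0.         318.24659553]
 [  0.         459.52900743 195.65331942]
 [  0.           0.           1.        ]]
```

View pics/s0.png

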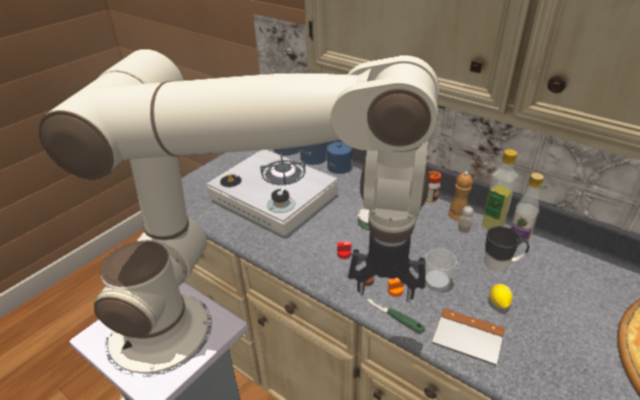

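View pics/t0.png

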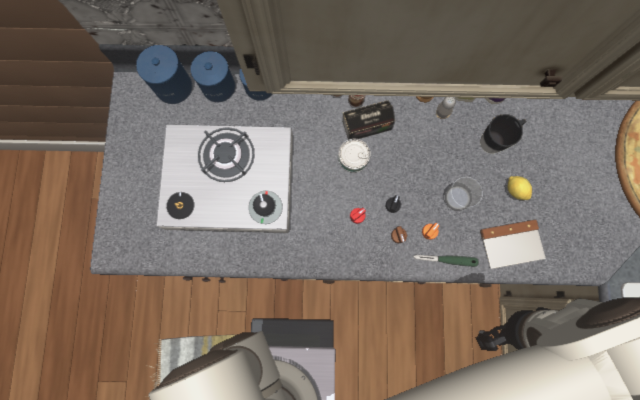

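Scene picture: hob on the left, shaft at about (231,180), valve at (281,198), with red, orange and brown knobs near (344,249), (396,287) and (368,281).
Top picture: D-shaft (180,205), handwheel (265,205). Candidates for the knob: black (394,204), red (358,214), brown (399,234), orange (431,230). I choose the black one. I'll check it in a close crop.

Run:
```python
from h import *
import pickle;a,b=pickle.load(open('ab.pkl','rb'))
f=b['frame'][:,:,::-1]
cr=lambda u,v,r:cv2.resize(f[v-r:v+r,u-r:u+r],(390,390),interpolation=cv2.INTER_CUBIC)
cv2.imwrite('pics/c1.png',np.hstack([cr(265,205,26),cr(394,204,26)]))
for n,u,v,z in[('wheel',265,204,116),('shaft',180,205,105),('knob',394,204,35),('tumb',460,195,10),('tin',354,155,40)]:
    print(n,ray(b,u,v,z).round(0))
for u,v in[(165,126),(291,126),(290,229),(158,227)]: print(ray(b,u,v,75).round(0))
```

```text
wheel [501.  26. 116.]
shaft [495. 241. 105.]
knob [ 523. -308.   35.]
tumb [ 557. -492.   10.]
tin [ 655. -200.   40.]
[714. 309.  75.]
[722. -29.  75.]
[445. -36.  75.]
[442. 302.  75.]
```

View pics/c1.png

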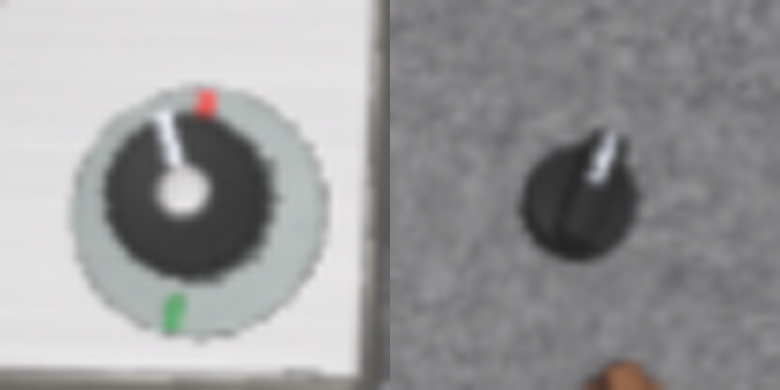

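The left crop shows the wheel's white line slightly counter-clockwise of red, with green at the bottom of the bezel. The right crop confirms the black knob, with its pointer up and slightly right. Moving to the wheel now.

```bash
python3 -m creep '[0,0,0,0.459,-0.364,0,1, 0,0,0,0.459,-0.364,0,1, 0,0,0,0.459,-0.364,0,1, 0,0,0,0.459,-0.364,0,1, 0,0,0,0.459,-0.364,0,1, 0,0,0,0.459,-0.364,0,1, 0,0,0,0.459,-0.364,0,1, 0,0,0,0.459,-0.364,0,1, 0,0,0,0.459,-0.364,0,1, 0,0,0,0.459,-0.364,0,1, 0,0,0,0.459,-0.364,0,1, 0,0,0,0.459,-0.364,0,1]'
python3 - <<'E'
from h import *
p,r,s=pose();print(p,s['joint_positions'].round(2),r.as_matrix().round(3).tolist())
import pickle;a,b=pickle.load(open('ab.pkl','rb'))
# bezel & marks in top view
f=b['frame'].astype(int);R_,G,B=f[...,0],f[...,1],f[...,2]
sub=np.zeros(G.shape,bool);sub[180:230,240:292]=1
red=sub&(R_>G+50);gr=sub&(G>R_+30)
for m in(red,gr):
  v,u=np.nonzero(m);print(u.mean(),v.mean(),ray(b,u.mean(),v.mean(),79))
blk=sub&(f.max(2)<90);print(cv2.minEnclosingCircle(np.argwhere(blk)[:,::-1].astype(np.float32)))
(u,v),_=cv2.minEnclosingCircle(np.argwhere(blk)[:,::-1].astype(np.float32));print('wheel',ray(b,u,v,112))
c=grab('wrist','w0.png');print(np.array(c['world_from_camera']).round(3).tolist(),c['camera_matrix'])
E
```

```text
time_s: 1.6
eef_pos: [494.2, 25.3, 230.9]
tool_rot: [-0.001, 0.976, 0.217, -0.0]
ft_force: [-0.4, -0.2, 0.0]
finger_gap: 1.004
[494.18223663  25.31919065 230.90273288] [ 0.05 -0.04  0.04  1.66  0.    2.76] [[0.906, 0.423, -0.001], [0.423, -0.906, 0.001], [-0.001, -0.001, -1.0]]
266.0 192.2 [538.67102393  29.37869087  79.        ]
261.8181818181818 220.0909090909091 [465.63173809  36.67919482  79.        ]
((271.5, 206.0), 18.927593231201172)
wheel [496.91550583   9.81211603 112.        ]
[[0.423, -0.861, -0.284, 567.434], [-0.906, -0.402, -0.131, 59.49], [-0.002, 0.313, -0.95, 372.447], [0.0, 0.0, 0.0, 1.0]] [[322.03909951   0.         322.33892169]
 [  0.         322.03909951 198.69896608]
 [  0.           0.           1.        ]]
```

View pics/w0.png

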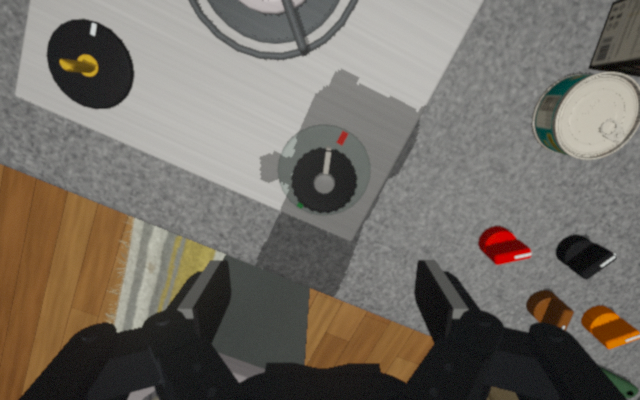

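The wrist view shows the wheel hub at (325,182), red mark (343,137), green (302,206), shaft bezel (90,64) with its white mark (93,30), and the black knob at (586,256).

Run:
```python
from h import *
c=grab('wrist')
f=c['frame'].astype(int)
def circ(m):
    n,l,st,ce=cv2.connectedComponentsWithStats(m.astype(np.uint8));i=1+st[1:,4].argmax()
    q=np.argwhere(l==i)[:,::-1].astype(np.float32);h=cv2.convexHull(q);return cv2.fitEllipse(h),len(q)
def sub(m,u0,u1,v0,v1):
    s=np.zeros(m.shape,bool);s[v0:v1,u0:u1]=1;return m&s
e,n=circ(sub(f.max(2)<65,285,370,140,220));print(e,n,'wheel',ray(c,*e[0],112))
W=ray(c,*e[0],112)
print('hub',ray(c,325,182.5,116))
for nm,m in(('red',f[...,0]>f[...,1]+50),('green',f[...,1]>f[...,0]+30)):
    v,u=np.nonzero(sub(m,285,370,120,215));P=ray(c,u.mean(),v.mean(),79);print(nm,u.mean(),v.mean(),P,np.arctan2(*(P-W)[1::-1]))
L=ray(c,327.5,158,116);print('line',L,np.arctan2(*(L-W)[1::-1]))
e,n=circ(sub(f.max(2)<65,40,140,10,115));B=ray(c,*e[0],80);print('shaftbezel',e,n,B)
M=ray(c,93,30,80);print('mark',M,np.arctan2(*(M-B)[1::-1]))
print('shafttip',ray(c,66,65,105))
```

```text
((323.4067077636719, 180.02017211914062), (64.70250701904297, 64.97576141357422), 168.15028381347656) 2711 wheel [504.85164521  29.41167321 112.        ]
hub [504.45194193  27.78133522 116.        ]
red 341.67045454545456 137.60227272727272 [539.77049937  27.44972412  79.        ] -0.05612694061374363
green 299.5769230769231 204.65384615384616 [464.94038231  36.10659869  79.        ] 2.975394710368886
line [523.80290006  34.63361325 116.        ] 0.26887363259215824
shaftbezel ((89.7029800415039, 63.73192596435547), (76.4435043334961, 96.28996276855469), 139.5659942626953) 5050 [505.63543844 246.79069787  80.        ]
mark [532.30975908 249.89458418  80.        ] 0.11584137404374785
shafttip [502.28629345 247.13599822 105.        ]
```

```bash
python3 -m creep '[0,0,-11,0.010,0,0.02,1, 0,0,-22,0.010,0,0.04,1, 0,0,-33,0.010,0,0.06,1, 0,0,-44,0.010,0,0.07,1, 0,0,-55,0.010,0,0.08,1, 0,0,-66,0.010,0,0.08,1, 0,0,-77,0.010,0,0.08,1, 0,0,-81,0.010,0,0.08,1, 0,0,-81,0.010,0,0.08,1, 0,0,-81,0.010,0,0.11,1,  0,0,-81,0.010,0,0.14,1, 0,0,-81,0.010,0,0.141,1]'
python3 - <<'E'
from h import *
p,r,s=pose();print(p,s['joint_positions'].round(2),r.as_matrix().round(3).tolist(),s['ft_force'])
c=grab('wrist','w1.png')
E
```

```text
time_s: 3.2
eef_pos: [501.8, 28.7, 88.5]
tool_rot: [-0.002, 0.603, 0.798, -0.001]
ft_force: [-0.0, 0.2, 0.0]
finger_gap: 1.002
[501.75824599  28.68363797  88.4613944 ] [ 0.06 -0.03 -0.22  1.39  0.    1.35] [[-0.272, 0.962, -0.004], [0.962, 0.272, 0.001], [0.002, -0.004, -1.0]] [-0.03254293  0.21372177  0.03308966]
```

View pics/w1.png

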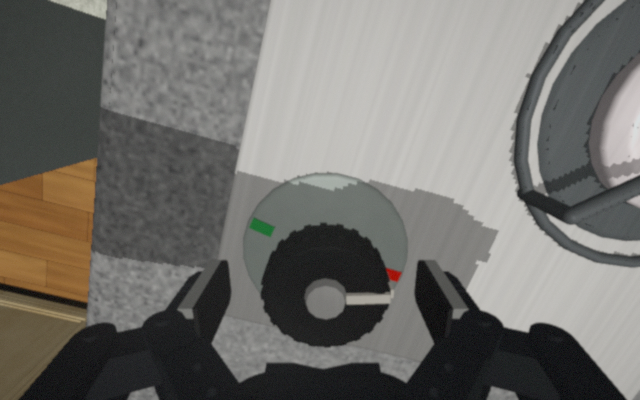

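The fingers straddle the wheel, hub at (325,298), line end at (390,299), red (393,274), green (262,227). Closing.

```bash
python3 - <<'E'
from h import *
c=grab('wrist')
H=ray(c,325,298.5,116);L=ray(c,388,299,116);G=ray(c,262,227,79);Rd=ray(c,393,275,79)
an=lambda P:np.arctan2(*(P-H)[1::-1])
print(H,L,G,Rd,an(L),an(G),an(Rd))
E
python3 -m creep '[0,0,0,0,0,0,0, 0,0,0,0,0,0,0, 0,0,0,0,0,0,0, 0,0,0,0,0,0,0, 0,0,0,0,0,0,0, 0,0,0,0,0,0,0]'
```

```text
[504.55544529  27.66473344 116.        ] [530.13309318  34.66370542 116.        ] [469.08028407  35.02103815  79.        ] [543.33599422  26.83928377  79.        ] 0.26709791372215386 2.9371255534667995 -0.021281933124625972
time_s: 4.05
eef_pos: [503.2, 28.7, 92.9]
tool_rot: [0.0, 0.603, 0.798, 0.0]
ft_force: [-6.1, -2.2, 11.7]
finger_gap: 0.605
```

```bash
python3 -m creep '[0,0,-10,0,0,0,0, 0,0,-20,0,0,0,0, 0,0,-30,0,0,0,0, 0,0,-40,0,0,0,0, 0,0,-50,0,0,0,0, 0,0,-60,0,0,0,0, 0,0,-70,0,0,0,0, 0,0,-77,0,0,0,0, 0,0,-77,0,0,0,0]'
python3 -m creep '[0,0,-10,0,0,0,0, 0,0,-20,0,0,0,0, 0,0,-30,0,0,0,0, 0,0,-40,0,0,0,0, 0,0,-50,0,0,0,0, 0,0,-60,0,0,0,0, 0,0,-70,0,0,0,0, 0,0,-77,0,0,0,0, 0,0,-77,0,0,0,0]'
python3 - <<'E'
from h import *
p,r,s=pose();print(p,s['joint_positions'].round(2),r.as_matrix().round(3).tolist(),s['ft_force'])
c=grab('wrist','w2.png')
E
```

```text
time_s: 5.18
eef_pos: [503.0, 28.4, 93.0]
tool_rot: [0.0, -0.024, 1.0, -0.0]
ft_force: [-3.1, -2.4, -0.3]
finger_gap: 0.599
time_s: 6.3
eef_pos: [503.1, 28.2, 93.0]
tool_rot: [0.0, -0.64, 0.768, -0.0]
ft_force: [0.7, -3.2, -3.9]
finger_gap: 0.602
[503.10049511  28.21486824  93.04438389] [ 0.06 -0.03 -0.21  1.39 -0.   -1.33] [[-0.181, -0.983, 0.001], [-0.983, 0.181, -0.001], [0.001, -0.001, -1.0]] [ 0.70759603 -3.17298369 -3.89471044]
```

View pics/w2.png

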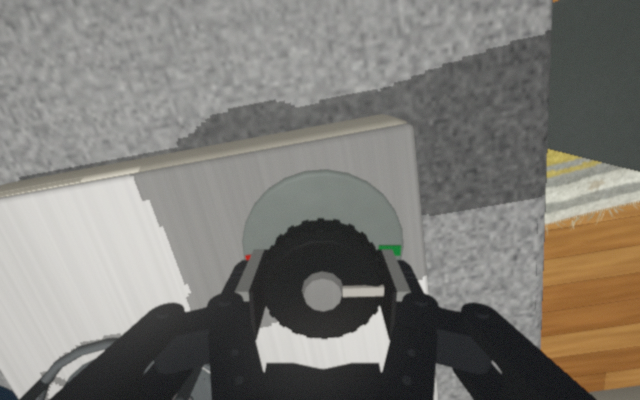

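The white line (hub (323,292) to (383,291)) now lies near the green mark (390,249). I'll measure it.

Run:
```python
from h import *
c=grab('wrist');f=c['frame'].astype(int)
m=(f[...,1]>f[...,0]+30);m[:, :370]=0;m[300:]=0;m[:230]=0;m[:,410:]=0
v,u=np.nonzero(m);print(u.mean(),v.mean(),len(u))
H=ray(c,323,292,116);L=ray(c,383,291.5,116);L0=ray(c,345,292,116);G=ray(c,u.mean(),v.mean(),79)
an=lambda P,H=H:np.arctan2(*(P-H)[1::-1])
print(H,G,an(L),an(L,L0),an(G),'wrt axis',an(G,np.array([504.3,28.3])if 0 else np.array([504.3,28.3,0])))
```

```text
391.7070063694268 248.5095541401274 157
[503.31029641  29.49671758 116.        ] [466.73481008  34.41304943  79.        ] 2.9690454404973288 2.974670586574833 3.007977482624146 wrt axis 2.98027496080684
```

Line at 2.97 rad against green at about 2.98. Releasing, rising and going to the knob.

```bash
python3 -m creep '[0,0,0,0,0,0,1, 0,0,0,0,0,0,1, 0,0,0,0,0,0,1, 0,0,0,0,0,0,1, 0,0,0,0,0,-0.04,1, 0,0,0,0,0,-0.09,1, 0,0,0,0,0,-0.137,1, 0,0,10,0.04,-0.01,-0.137,1, 0,0,20,0.08,-0.02,-0.137,1]'
python3 - <<'E'
from h import *
c=grab('wrist','w3.png')
p,r,s=pose();print(p,s['ft_force'],r.as_matrix().round(3).tolist())
d=delta([525,-305,230]);print(d)
E
```

```text
time_s: 7.52
eef_pos: [508.5, -54.6, 230.9]
tool_rot: [0.001, -0.494, 0.869, -0.001]
ft_force: [-0.5, -0.8, 0.0]
finger_gap: 1.001
[508.40064615 -58.44659572 230.34300061] [-0.85680437 -2.92627461 -1.00604998] [[-0.521, -0.854, 0.002], [-0.854, 0.521, -0.002], [0.001, -0.003, -1.0]]
[ 0.20181234 -0.14260109  0.00097262]
```

```bash
python3 -m creep '[0,0,10,0.03,-0.02,0,1, 0,0,20,0.06,-0.04,0,1, 0,0,30,0.09,-0.06,0,1, 0,0,40,0.12,-0.085,0,1, 0,0,50,0.15,-0.105,0,1, 0,0,60,0.18,-0.125,0,1, 0,0,70,0.2,-0.142,0,1, 0,0,80,0.2,-0.142,0,1, 0,0,88,0.2,-0.142,0,1, 0,0,88,0.2,-0.142,0,1]'
python3 - <<'E'
from h import *
c=grab('wrist','w4.png')
p,r,s=pose();print(p,s['joint_positions'].round(2),r.as_matrix().round(3).tolist())
E
```

```text
time_s: 8.82
eef_pos: [525.4, -303.2, 230.9]
tool_rot: [0.001, 0.253, 0.967, -0.001]
ft_force: [0.4, 0.3, 0.4]
finger_gap: 1.002
[ 525.45247506 -303.1140429   230.90258299] [-0.52  0.22  0.33  1.67 -0.   -0.01] [[-0.873, 0.488, 0.001], [0.488, 0.873, -0.002], [-0.002, -0.001, -1.0]]
```

View pics/w4.png

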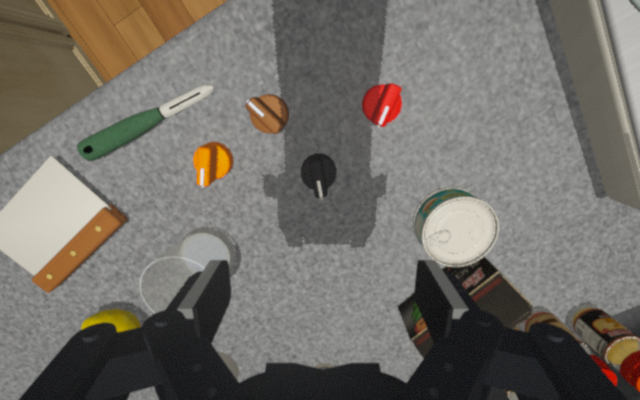

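The black knob is at (318,173), its pointer towards (321,195). Brown, orange, red, tumbler and tin are all well clear of it.

```bash
cat > k.py <<'E'
from h import *
def knob(c,box,crop=None):
    f=c['frame'].astype(int);u0,u1,v0,v1=box;g=np.zeros(f.shape[:2],bool);g[v0:v1,u0:u1]=1
    blk=(f.max(2)<48)&g;n,l,st,ce=cv2.connectedComponentsWithStats(blk.astype(np.uint8));i=1+st[1:,4].argmax()
    q=np.argwhere(l==i)[:,::-1].astype(np.float32);print('blk',len(q),q.min(0),q.max(0),cv2.minEnclosingCircle(q))
    d=cv2.dilate((l==i).astype(np.uint8),np.ones((9,9)))>0
    w=(f.min(2)>120)&d;n,l2,st,ce=cv2.connectedComponentsWithStats((w).astype(np.uint8));j=1+st[1:,4].argmax()
    q=np.argwhere(l2==j)[:,::-1].astype(np.float32);print('line',len(q),q.min(0),q.max(0))
    W=np.array([ray(c,x,y,44)[:2] for x,y in q]);m=W.mean(0);_,_,V=np.linalg.svd(W-m);t=W@V[0]
    print('line world',m,'dir deg',np.degrees(np.arctan2(V[0][1],V[0][0])),'len',np.ptp(t))
    return m,V[0]
E
python3 - <<'E'
from k import *
c=grab('wrist');m,v=knob(c,(290,350,140,205))
f=c['frame'][:,:,::-1];print(ray(c,318,168,18),ray(c,318,172,30))
cv2.imwrite('pics/c2.png',cv2.resize(f[140:210,285:355],(560,560),interpolation=cv2.INTER_CUBIC))
E
```

```text
blk 940 [302. 154.] [335. 196.] ((318.5, 174.92857360839844), 21.21931266784668)
line 47 [317. 181.] [321. 198.]
line world [ 539.34979497 -314.12747969] dir deg -19.327389642106894 len 19.334751856431012
[ 524.10080909 -307.38584987   18.        ] [ 525.64773848 -308.08205749   30.        ]
```

View pics/c2.png

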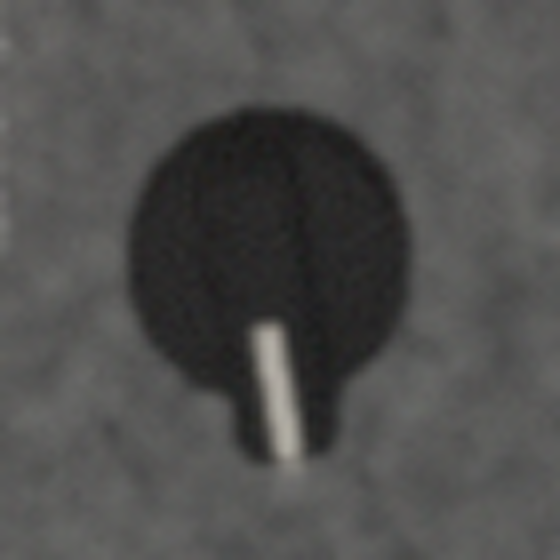

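Pointer line runs (265,325)→(290,462) in the crop, skirt centre (272,240). Descending for a closer measurement.

```bash
python3 -m creep '[0,0,-4,-0.003,-0.005,0.05,0.6, 0,0,-9,-0.003,-0.005,0.1,0.6, 0,0,-9.5,-0.003,-0.005,0.14,0.6, 0,0,-9.5,-0.003,-0.005,0.14,0.6, 0,0,-9.5,-0.003,-0.005,0.14,0.6]'
python3 - <<'E'
from k import *
c=grab('wrist');f=c['frame'][:,:,::-1]
p,r,s=pose();print(p,s['finger_gap'],r.as_matrix().round(3).tolist())
uv=proj(c,[526,-309,30]);print(uv)
x,y=map(int,uv);x0,y0=max(x-70,0),min(max(y-70,0),260)
m,v=knob(c,(x-60,x+60,y0,400))
print(x0,y0);cv2.imwrite('pics/c3.png',cv2.resize(f[y0:y0+140,x0:x0+140],(560,560),interpolation=cv2.INTER_CUBIC))
E
```

```text
time_s: 9.55
eef_pos: [526.5, -309.5, 93.0]
tool_rot: [0.002, 0.171, 0.985, -0.001]
ft_force: [0.2, 0.6, 1.7]
finger_gap: 0.598
[ 526.82810109 -309.70082568   93.5295586 ] 0.5994586651900331 [[-0.942, 0.337, 0.004], [0.336, 0.942, -0.004], [-0.005, -0.002, -1.0]]
[322.17755015 215.13059625]
blk 4039 [262. 364.] [381. 399.] ((321.5, 385.5), 61.012393951416016)
line 320 [263. 360.] [382. 370.]
line world [ 632.97902792 -346.66077547] dir deg 70.23946219066191 len 90.02848008736481
252 145
```

View pics/c3.png

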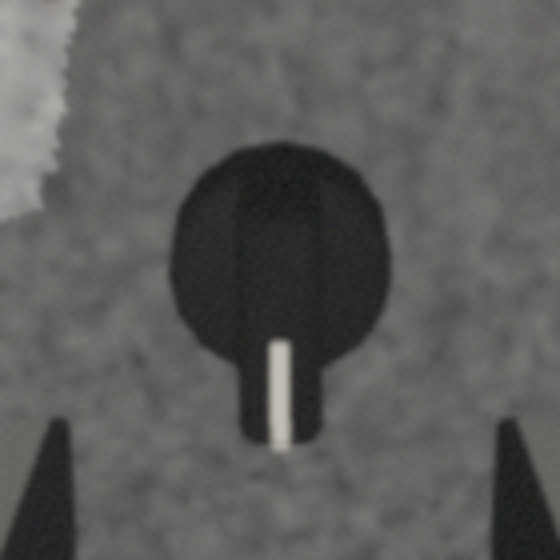

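The knob is upright in the crop: pointer line (280,342)→(282,448), midway between the fingertips (62 and 505).

Run:
```python
from k import *
c=grab('wrist')
A=ray(c,321.9,231,44);B=ray(c,322.4,255.5,44);d=B-A;print(A,B,np.linalg.norm(d),np.degrees(np.arctan2(d[1],d[0])))
print('centre from end',B-21*d/np.linalg.norm(d)); S=ray(c,322.2,145+258/4,14);print('skirt',S)
p,r,s=pose();X=r.as_matrix()[:,0];print('yaw',np.degrees(np.arctan2(X[1],X[0])))
for P in(B-21*d/np.linalg.norm(d),S):P[2]=22;print(delta(P))
```

```text
[ 531.6985182  -311.31125476   44.        ] [ 548.541998   -316.98500224   44.        ] 17.773413357173066 -18.616163335915218
centre from end [ 528.64075176 -310.28124226   44.        ]
skirt [ 528.35274161 -309.96067053   14.        ]
yaw 160.32443536256972
[-0.00139072  0.00029379  0.07159176]
[-0.0010116   0.00049867  0.0715891 ]
```

```bash
python3 -m creep '[0,0,-1,-0.001,0.0003,0.04,0.6, 0,0,-1,-0.001,0.0003,0.065,0.6, 0,0,-1,-0.001,0.0003,0.071,0.6, 0,0,-1,-0.001,0.0003,0.071,0, 0,0,-1,-0.001,0.0003,0.071,0, 0,0,-1,-0.001,0.0003,0.071,0, 0,0,-1,-0.001,0.0003,0.071,0, 0,0,-1,-0.001,0.0003,0.071,0]'
python3 -m creep '[0,0,0,0,0,-0.05,0, 0,0,0,0,0,-0.1,0, 0,0,0,0,0,-0.16,0, 0,0,0,0,0,-0.2,0, 0,0,0,0,0,-0.2,0]'
python3 - <<'E'
from k import *
c=grab('wrist','w5.png')
p,r,s=pose();print(p,s['joint_positions'].round(2),s['ft_force'],r.as_matrix().round(3).tolist())
X=r.as_matrix()[:,0];print('yaw',np.degrees(np.arctan2(X[1],X[0])));print(delta([504,240,p[2]]))
cv2.imwrite('pics/c4.png',c['frame'][200:,120:520,::-1])
E
```

```text
time_s: 10.65
eef_pos: [529.1, -310.6, 24.4]
tool_rot: [0.004, 0.162, 0.987, -0.002]
ft_force: [-0.4, -0.2, 6.4]
finger_gap: 0.146
time_s: 11.28
eef_pos: [528.8, -310.1, 228.7]
tool_rot: [0.007, 0.162, 0.987, -0.003]
ft_force: [-0.6, -0.3, -1.5]
finger_gap: 0.151
[ 528.28285458 -309.83537435  226.04645945] [-0.53  0.23  0.32  1.66 -0.   -0.2 ] [-0.51693837  0.75064746 -1.88831868] [[-0.947, 0.32, 0.01], [0.32, 0.947, -0.007], [-0.011, -0.004, -1.0]]
yaw 161.32796874250437
[ 0.19902207  0.51311006 -0.00410818]
```

View pics/c4.png

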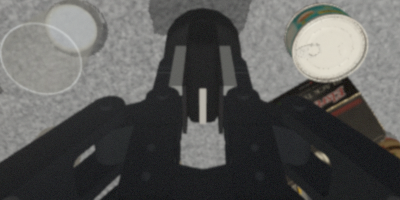

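The knob is held squarely, pointer at (203,105) in the crop between the pads. Carrying it to beside the shaft.

```bash
python3 -m creep '[0,0,-3,0.018,0.046,0,0, 0,0,-6,0.036,0.092,0,0, 0,0,-9,0.055,0.140,0,0, 0,0,-12,0.073,0.186,0,0, 0,0,-15,0.091,0.233,0,0, 0,0,-18,0.110,0.280,0,0, 0,0,-21,0.128,0.326,0,0, 0,0,-22.7,0.146,0.373,0,0, 0,0,-22.7,0.164,0.42,0,0, 0,0,-22.7,0.182,0.466,0,0, 0,0,-22.7,0.182,0.466,0,0, 0,0,-22.7,0.182,0.466,0,0]'
python3 - <<'E'
from k import *
c=grab('wrist','w6.png')
p,r,s=pose();print(p,s['joint_positions'].round(2),s['ft_force'],r.as_matrix().round(4).tolist(),s['finger_gap'])
for P in([504,247,105],[504,247,80],[532,249,80]):print(proj(c,P))
E
```

```text
time_s: 12.82
eef_pos: [504.7, 189.6, 221.2]
tool_rot: [0.004, -0.035, 0.999, -0.004]
ft_force: [-0.0, 0.2, -0.8]
finger_gap: 0.148
[504.87076233 189.1692964  221.526395  ] [ 0.36  0.05  0.12  1.63 -0.01  0.29] [-0.35784614 -0.67388567 -0.95213684] [[-0.9975, -0.0698, 0.0085], [-0.0698, 0.9975, -0.0078], [-0.0079, -0.0084, -0.9999]] 0.15078127169556285
[391.20082583 195.97437862]
[385.86958187 187.39516551]
[383.98902106 215.98630949]
```

View pics/w6.png

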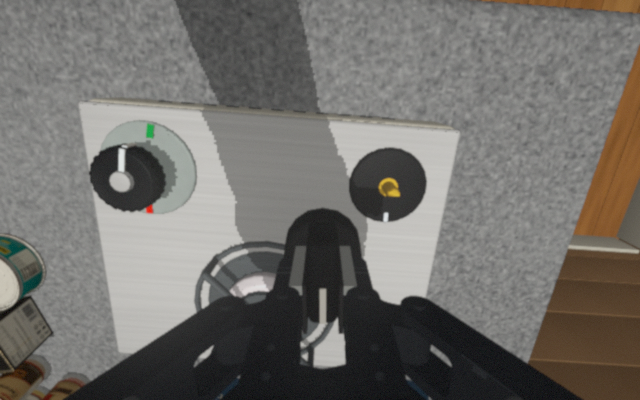

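The wrist view shows the shaft bezel at (388,184), white mark (386,216), brass tip about (391,187), the held knob's pointer at (323,305), and the valve line (122,158) on the green side (150,130). Measuring by masks.

Run:
```python
from k import *
c=grab('wrist');f=c['frame'].astype(int)
g=np.zeros(f.shape[:2],bool);g[140:228,342:432]=1
hsv=cv2.cvtColor(c['frame'],cv2.COLOR_RGB2HSV).astype(int)
brass=g&(hsv[...,1]>120)&(hsv[...,2]>70)
blk=g&(f.max(2)<60)
n,l,st,ce=cv2.connectedComponentsWithStats((blk|brass).astype(np.uint8));i=1+st[1:,4].argmax()
q=np.argwhere(l==i)[:,::-1].astype(np.float32);e=cv2.fitEllipse(cv2.convexHull(q));print(e)
B=ray(c,*e[0],80);print('bezel',B)
yy,xx=np.mgrid[:400,:640];th=((xx-e[0][0])**2+(yy-e[0][1])**2)<33**2
w=th&(f.min(2)>130)&g&(yy>200);v,u=np.nonzero(w);M=ray(c,u.mean(),v.mean(),80);d=M-B;print('mark',len(u),u.mean(),v.mean(),M,np.degrees(np.arctan2(d[1],d[0])),np.hypot(*d[:2]))
Wm=np.array([ray(c,x,y,80)[:2] for x,y in zip(u,v)])
v,u=np.nonzero(brass);print('brass',len(u),u.min(),u.max(),v.min(),v.max())
lum=f.sum(2)
for y in range(174,202):print(y,' '.join('%3d'%(lum[y,x]//3) if brass[y,x] else '  .' for x in range(376,406)))
# valve
G=ray(c,150.5,131,79);Rd=ray(c,150,209.5,79);H=ray(c,121.5,181.5,116);L=ray(c,122.5,148,116)
print('valve',H,np.arctan2(*(L-H)[1::-1]),np.arctan2(*(G-H)[1::-1]),np.arctan2(*(Rd-H)[1::-1]))
```

```text
((387.384033203125, 183.9535675048828), (70.11566925048828, 76.24942016601562), 63.708675384521484)
bezel [501.09356926 247.57792806  80.        ]
mark 24 386.0833333333333 214.08333333333334 [530.4311706  250.32500535  80.        ] 5.349392082847284 29.465934329884696
brass 347 379 400 177 196
174   .   .   .   .   .   .   .   .   .   .   .   .   .   .   .   .   .   .   .   .   .   .   .   .   .   .   .   .   .   .
175   .   .   .   .   .   .   .   .   .   .   .   .   .   .   .   .   .   .   .   .   .   .   .   .   .   .   .   .   .   .
176   .   .   .   .   .   .   .   .   .   .   .   .   .   .   .   .   .   .   .   .   .   .   .   .   .   .   .   .   .   .
177   .   .   .   .   .   .   .   .   .   .  86  95 100 103 100  93   .   .   .   .   .   .   .   .   .   .   .   .   .   .
178   .   .   .   .   .   .   .   .  91 110 125 136 140 143 143 137 123 102  81   .   .   .   .   .   .   .   .   .   .   .
179   .   .   .   .   .   .   . 105 126 137 145 149 149 149 150 149 146 136 122  98   .   .   .   .   .   .   .   .   .   .
180   .   .   .   .   .  86 116 136 145 146 145 137 133 135 
[... 2073 characters left out ...]
 .   .   .   .   .   .   .   .   .   .   .   .   .   .   .   .   .   .   .   .   .   .   .   .   .
198   .   .   .   .   .   .   .   .   .   .   .   .   .   .   .   .   .   .   .   .   .   .   .   .   .   .   .   .   .   .
199   .   .   .   .   .   .   .   .   .   .   .   .   .   .   .   .   .   .   .   .   .   .   .   .   .   .   .   .   .   .
200   .   .   .   .   .   .   .   .   .   .   .   .   .   .   .   .   .   .   .   .   .   .   .   .   .   .   .   .   .   .
201   .   .   .   .   .   .   .   .   .   .   .   .   .   .   .   .   .   .   .   .   .   .   .   .   .   .   .   .   .   .
valve [504.46142076  28.06876174 116.        ] 2.984979165727938 2.9283979836483263 -0.004433257901703611
```

```bash
python3 -m creep '[-0.5,0.45,-0.5,0,0.01,0.03,0, -0.5,0.45,-0.5,0,0.01,0.06,0, -0.5,0.45,-0.5,0,0.01,0.072,0, -0.5,0.45,-0.5,0,0.01,0.072,0, -0.5,0.45,-0.5,0,0.01,0.072,0]'
python3 - <<'E'
from k import *
import pickle
c=grab('wrist','w7.png');p,r,s=pose();pickle.dump((c,p,r.as_matrix()),open('w7.pkl','wb'))
print(p,r.as_matrix().round(4).tolist(),s['ft_force'])
u,v=proj(c,[502,248,95]);x0,y0=int(u)-60,max(int(v)-45,0);print(x0,y0)
a=cv2.resize(c['frame'][y0:y0+120,x0:x0+120,::-1],(600,600),interpolation=cv2.INTER_CUBIC)
cv2.imwrite('pics/c5.png',a)
# knob projections
T=lambda q:p+r.apply(q)
for q in([21,0,24.4],[21,0,6.4],[0,21,24.4],[0,-21,24.4],[-21,0,-19.6],[0,0,-19.6]):print(q,proj(c,T(q)).round(1))
f=c['frame'].astype(int).max(2)
for y in range(205,250,3):
    d=np.nonzero(f[y,240:400]<50)[0]+240
    print(y,d.min() if len(d) else 0,d.max() if len(d) else 0,end='; ')
print('\n',f[190:235:1,322])
E
```

```text
time_s: 13.55
eef_pos: [505.5, 198.2, 151.1]
tool_rot: [0.001, -0.039, 0.999, 0.001]
ft_force: [-0.5, 0.2, -0.4]
finger_gap: 0.148
[505.55001696 198.34379073 151.10489181] [[-0.997, -0.0775, 0.0022], [-0.0775, 0.997, 0.0013], [-0.0023, 0.0011, -1.0]] [0.26930445 0.29324488 0.49576077]
337 175
[21, 0, 24.4] [321.9 206.2]
[21, 0, 6.4] [321.9 218.4]
[0, 21, 24.4] [358.9 241. ]
[0, -21, 24.4] [284.9 241.1]
[-21, 0, -19.6] [321.9 324.8]
[0, 0, -19.6] [321.9 285.2]
205 344 362; 208 344 370; 211 309 379; 214 304 379; 217 299 380; 220 296 381; 223 294 383; 226 292 388; 229 289 391; 232 289 399; 235 288 399; 238 287 399; 241 287 399; 244 286 399; 247 286 398; 
 [132 132 132 131 131 130 131 131 131 130 133 133 133 135 132 133 125 105
  69  39  31  35  32  34  36  38  35  36  36  38  38  37  33  35  33  31
  33  35  31  28  32  33  34  30  33]
```

View pics/c5.png

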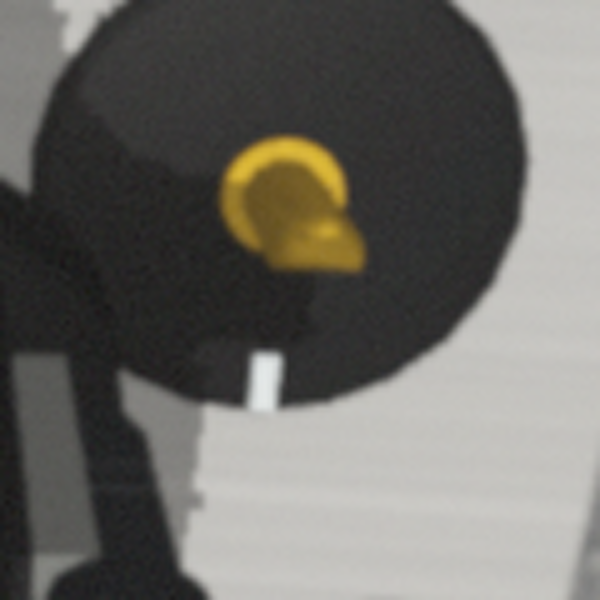

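Crop (×5, origin (337,175)): tip's flat edge from (268,270) to (363,272), bezel between 32 and 527 with its bottom at 407, white mark (267,352)→(263,409). The knob silhouette's top (208) and sides (286 to about 358) match the predicted 206, 285 and 359.

Run:
```python
from k import *
import pickle
c,p,r=pickle.load(open('w7.pkl','rb'))
px=lambda a,b:(337+a/5-.4,175+b/5-.4)
f=c['frame'].astype(int)
# bezel right rim by threshold, rays at z=80, circle fit
P=[]
for y in range(150,256,3):
    row=f[y,:,:].max(1); 
    d=[x for x in range(400,460) if row[x]<100 and row[x+1]>=100]
    if d: x=d[0]+(100-row[d[0]])/(row[d[0]+1]-row[d[0]]);P.append(ray(c,x,y,80)[:2])
for x in range(375,400,3):
    col=f[:,x,:].max(1)
    d=[y for y in range(235,265) if col[y]<100 and col[y+1]>=100]
    if d and not 383<x<395: P.append(ray(c,x,d[0]+.5,80)[:2])
P=np.array(P);from scipy.optimize import least_squares as ls
for R0 in(36,None):
    g=(lambda q:np.hypot(*(P-q[:2]).T)-(R0 or q[2]))
    s=ls(g,[502,248,36],loss='soft_l1',f_scale=.5);print(len(P),s.x,np.abs(g(s.x)).max().round(2))
C=s.x[:2]
A=ray(c,*px(267,354),80);B=ray(c,*px(263,408),80)
an=lambda d:np.degrees(np.arctan2(d[1],d[0]))
print('mark',A[:2],B[:2],an(B-A),'from C',an((A+B)[:2]/2-C))
F1=ray(c,*px(268,270),105);F2=ray(c,*px(363,272),105);d=F2-F1;n=np.array([d[1],-d[0],0])/np.hypot(*d[:2])
print('flat',F1,F2,np.hypot(*d[:2]),'normal',an(n),'tip',(F1+F2)/2-1.5*n)
t=(F1+F2)/2-1.5*n; print('mark from tip',an((A+B)/2-t))
```

```text
35 [501.9911801  246.26893063  36.        ] 1.76
35 [502.12935834 247.68841253  34.77883828] 0.88
mark [527.93918094 250.06194767] [536.7653702  250.74372428] 4.417025880286946 from C 5.132159807502569
flat [504.14844849 241.67325112 105.        ] [503.49841179 253.72825966 105.        ] 12.072521637829858 normal 3.086544840566199 tip [502.32560612 247.61998891 105.        ]
mark from tip 5.295000005024719
```

Bezel circle, tip and mark all agree: axis at about (502.2, 247.6), yaw about 5°. Moving above the shaft.

```bash
python3 -m creep '[0.06,0.13,-0.5,-0.0003,0.03,0,0, 0.06,0.13,-0.5,-0.0003,0.0493,0,0, 0.06,0.13,-0.5,-0.0003,0.0493,0,0, 0.06,0.13,-0.5,-0.0003,0.0493,0.008,0, 0.06,0.13,-0.5,-0.0003,0.0493,0.016,0, 0.06,0.13,-0.5,-0.0003,0.0493,0.016,0]'
python3 - <<'E'
from k import *
p,r,s=pose();X=r.as_matrix();print(p,s['ft_force'],np.degrees(np.arctan2(X[1,0],X[0,0])),X[:,2],delta([502,247.5,p[2]]))
E
```

```text
time_s: 14.35
eef_pos: [501.7, 246.9, 134.1]
tool_rot: [-0.001, -0.043, 0.999, -0.0]
ft_force: [0.4, 0.2, -0.7]
finger_gap: 0.148
[501.66457741 246.852769   134.05957203] [ 0.40803552  0.20832287 -0.68944418] -175.08586168259967 [-1.40467046e-03 -8.32578385e-04 -9.99998667e-01] [-3.89632822e-04  6.16118111e-04 -1.01002874e-06]
```

```bash
python3 -m creep '[0,0,0,-0.0004,0.0007,0,0, 0,0,0,-0.0004,0.0007,0.003,0, 0,0,0,-0.0004,0.0007,0.006,0, 0,0,0,-0.0004,0.0007,0.009,0, 0,0,0,-0.0004,0.0007,0.010,0, 0,0,0,-0.0004,0.0007,0.010,0]'
python3 - <<'E'
from k import *
p,r,s=pose();X=r.as_matrix();print(p,s['ft_force'],s['wrist_torque'],np.degrees(np.arctan2(X[1,0],X[0,0])),X[:,2],s['finger_gap'])
E
```

```text
time_s: 15.1
eef_pos: [502.0, 247.6, 124.0]
tool_rot: [-0.001, -0.043, 0.999, -0.0]
ft_force: [0.8, 0.1, -0.9]
finger_gap: 0.148
[501.97442434 247.58772039 124.00368316] [ 0.81008127  0.10321489 -0.9193077 ] [ 0.04336675 -0.06015707  0.02192698] -175.08733838432536 [-1.45006730e-03 -8.35210306e-04 -9.99998600e-01] 0.1483691302415797
```

Already about 5 mm below the tip contact height with no force, so it is entering. Continuing.

```bash
python3 -m creep '[0,0,0,0,0,0.004,0, 0,0,0,0,0,0.007,0, 0,0,0,0,0,0.009,0, 0,0,0,0,0,0.009,0]'
python3 -m creep '[0,0,0,0,0,0.002,0, 0,0,0,0,0,0.004,0, 0,0,0,0,0,0.004,0]'
python3 -m creep '[0,0,0,0,0,0.002,0, 0,0,0,0,0,0.003,0, 0,0,0,0,0,0.003,0]'
```

```text
time_s: 15.6
eef_pos: [501.9, 247.6, 114.8]
tool_rot: [-0.001, -0.043, 0.999, -0.0]
ft_force: [-0.2, 0.9, -0.8]
finger_gap: 0.147
time_s: 15.98
eef_pos: [502.1, 247.6, 111.2]
tool_rot: [-0.001, -0.043, 0.999, -0.0]
ft_force: [-0.5, -0.1, 5.5]
finger_gap: 0.145
time_s: 16.35
eef_pos: [502.1, 247.7, 108.8]
tool_rot: [-0.0, -0.043, 0.999, -0.0]
ft_force: [-1.7, 0.2, 6.9]
finger_gap: 0.151
```

Spring forces match a fully seated knob being pressed. Pressing on to near the stop.

```bash
python3 -m creep '[0,0,0,0,0,0.0015,0, 0,0,0,0,0,0.003,0, 0,0,0,0,0,0.003,0, 0,0,0,0,0,0.003,0]'
python3 -m creep '[0,0,0,0,0,0.001,0, 0,0,0,0,0,0.001,0, 0,0,0,0,0,0.001,0]'
```

```text
time_s: 16.85
eef_pos: [502.1, 247.7, 106.6]
tool_rot: [0.0, -0.043, 0.999, -0.0]
ft_force: [-2.3, -1.2, 8.7]
finger_gap: 0.146
time_s: 17.23
eef_pos: [502.1, 247.7, 106.5]
tool_rot: [0.0, -0.043, 0.999, 0.0]
ft_force: [-3.0, -0.7, 8.9]
finger_gap: 0.151
```

```bash
python3 -m creep '[0,0,0,0,0,0.002,0, 0,0,0,0,0,0.002,0, 0,0,0,0,0,0.002,0, 0,0,0,0,0,0.002,0]'
python3 - <<'E'
from k import *
c=grab('wrist','w8.png');p,r,s=pose();print(p,s['ft_force'])
G=None;f=c['frame'].astype(int)
# valve check: line and green in this view
print([proj(c,q).round(0) for q in([504.3,28.3,116],[478,33,116],[467,35,79])])
T=lambda q:p+r.apply(q);print('pointer end pred',proj(c,T([-21,0,-19.6])),'skirt front',proj(c,T([21,0,24.4])),proj(c,T([0,21,24.4])),proj(c,T([0,-21,24.4])))
w=f.min(2)>140;w[:, :312]=0;w[:,332:]=0;w[:275]=0;v,u=np.nonzero(w);print('white',len(u),u.mean() if len(u) else 0,v.min() if len(u) else 0,v.max() if len(u) else 0)
E
```

```text
time_s: 17.73
eef_pos: [502.2, 247.7, 105.9]
tool_rot: [0.001, -0.043, 0.999, 0.0]
ft_force: [-3.3, -1.5, 12.5]
finger_gap: 0.149
[502.21150083 247.7167023  105.96078877] [-4.16493899 -1.4020985  12.10222386]
[array([-166.,  241.]), array([-179.,  186.]), array([-79., 146.])]
pointer end pred [321.62617828 324.6628652 ] skirt front [321.68615126 206.08842523] [358.70163998 240.93143302] [284.7098182  240.95284308]
white 725 322.1020689655172 289 368
```

Run:
```python
from k import *
c=grab('top');f=c['frame'].astype(int)
for n,q in(('green',f[...,1]>f[...,0]+30),('red',f[...,0]>f[...,1]+50),('white',f.min(2)>150)):
    m=np.zeros(q.shape,bool);m[188:226,246:286]=1
    if n=='white': m[:]=0; yy,xx=np.mgrid[:400,:640]; m=np.hypot(xx-264,yy-205)<11
    v,u=np.nonzero(m&q);print(n,len(u),u.mean() if len(u) else 0,v.mean() if len(u) else 0,list(zip(u,v))[:25] if n=='white' else '')
```

```text
green 11 261.8181818181818 220.0909090909091 
red 10 266.0 192.2 
white 46 262.54347826086956 206.2173913043478 [(np.int64(263), np.int64(201)), (np.int64(261), np.int64(202)), (np.int64(262), np.int64(202)), (np.int64(263), np.int64(202)), (np.int64(264), np.int64(202)), (np.int64(265), np.int64(202)), (np.int64(261), np.int64(203)), (np.int64(262), np.int64(203)), (np.int64(263), np.int64(203)), (np.int64(264), np.int64(203)), (np.int64(265), np.int64(203)), (np.int64(266), np.int64(203)), (np.int64(260), np.int64(204)), (np.int64(261), np.int64(204)), (np.int64(262), np.int64(204)), (np.int64(263), np.int64(204)), (np.int64(264), np.int64(204)), (np.int64(265), np.int64(204)), (np.int64(266), np.int64(204)), (np.int64(260), np.int64(205)), (np.int64(261), np.int64(205)), (np.int64(262), np.int64(205)), (np.int64(263), np.int64(205)), (np.int64(264), np.int64(205)), (np.int64(265), np.int64(205))]
```

Force passed 10 N at TCP z = 105.9, so the shaft is on its bottom stop. The valve line is still on the green side in the top view. Handing in while holding.

```bash
python3 -c "
from station import arm
print(arm.job_done());s=arm.get_state();print(s['eef_pos'],s['ft_force'],s['time_s'])"
```

```text
the job is handed in; nothing more can be done
None
the job is handed in; nothing more can be done
```

I opened the gas valve first, then fitted the black control knob on the D-shaft and pressed it down. I handed the job in at about 17.8 s, with the knob still held and pressed.

- **Valve:** I turned the handwheel about 154° counter-clockwise. Two close views put the white line at 2.97 and 2.98 rad. The green mark measured 2.93 to 3.01 rad in different views, so the line is on it to within a few hundredths of a radian. In the top view at the end, the red and green marks and the wheel's hub and line could still be found. I did not measure the line's angle again there.
- **Knob alignment:** I set the knob's yaw to 4.9°. The white mark on the bezel measured 4.4° to 5.3°. A coarser estimate from the shaft's flat gave 3.1°.
- **Pressing:** The knob slid about 15 mm onto the shaft with almost no force. Upward force then rose as the spring predicts: 5.5, 6.9 and 8.7 N. It reached 12.5 N at the end, which indicates the bottom stop.
- **Not checked by eye:** That the knob is fully home comes from force and height only. I took no final close picture.
- **Other objects:** The arm stayed clear of the tumbler, the tin and the red, orange and brown knobs.

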